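Turn the yellow-marked wheel valve-up

TASK

Two compressor wheels sit on their axle stands on the bench. Turn the wheel with the yellow valve mark on its axle until that mark is at the very top, so the air line can go on, and leave it standing still there. Do not turn the wheel with the blue mark.

Things in the scene. Friction and masses are not known exactly. Their poses are not given: they have to be found in the camera images.
- yellow_wheel: Wheel to turn: black tyre 180 mm across, 40 mm wide, flat sides; white rim with yellow valve cap on its +x side; 14 mm yellow stripe across tread and both sidewalls at the valve. Origin: wheel centre, 115 mm above bench; x along the level axle, z towards the stripe (turns with the wheel). Starts 28 to 75 degrees off top. Turns either way against slight friction (0.05 Nm), stays where left.
- yellow_stand: Grey stand of that wheel, fixed to the bench. Origin: on the bench under the wheel's centre, x along the axle, z up. Foot 150 x 130 x 12 mm; two 36 mm wide uprights, 132 mm tall, on either side of the wheel (faces 33 to 39 mm, axle ends 45 mm from its mid-plane). Above them the tyre is clear on both sides up to its top at 205 mm and can be pinched across its 40 mm width from above.
- blue_wheel: The other wheel, same size, on the same kind of stand, with a blue cap and stripe: not to be turned. Origin: its centre, 115 mm above the bench; x along the axle, z towards the blue stripe.
- blue_valve (a point): Middle of the blue stripe on the tread of the other wheel, 90 mm from its axle.
Things that resemble listed ones, but are neither listed nor needed, are in the scene too. Leave any orange or pink look-alike of the yellow_stand alone.

How it is judged (in metres and radians):
At the end, for the whole second after the job is handed in: The yellow stripe is at the top of its wheel, within 11 degrees, and the wheel is at rest (angle between yellow_wheel's own z axis and vertical below 0.19 rad and angular speed of yellow_wheel below 0.1 rad/s); the robot touches nothing.
It fails at once if the blue-marked wheel is turned (its stripe moves more than 20 mm) (distance of blue_valve from where it was at the start of the episode above 0.02 m).
It also fails if it takes over 38 s, if anything falls off the work surface, if the arm or the gripper's body presses on something with over 40 N, if the wrist force passes 120 N, or if a joint passes its speed limit or range.

ROBOT

A 7-joint arm with a two-finger parallel gripper is mounted at the origin on the work surface. World frame = base frame: x ahead of the robot, y to its left, z up, the work surface at z = 0. Lengths are in m, angles in degrees, forces in N, time in s.
With the tool pointing down it reaches from about 0.425 to 0.875 m from the base axis. Payload 4.7 kg.
Tool frame: the origin (TCP) lies midway between the tips of the shut fingers; the grasp point (between the pads) lies env.grip_point_offset behind it (env.grip_point_offset is the distance from the TCP to the grasp point, in m); z points along the fingers, y is the line along which they close (so a half turn about z gives the same grasp; the last joint's range is limited). The gripper opens to 87 mm and grips with 3 to 60 N. Pads are 19 mm wide; open, the fingers measure 117 mm over their backs; the gripper's body (75 mm by 190 mm) begins 51 mm behind the grasp point.
Start: joints at [70.021, 18.392, -4.016, 83.108, 1.295, 78.541, -3.26], TCP at [0.231, -0.608, 0.223] pointing down, gripper open.
Joint ranges: [-163.93, 163.93], [-17.29, 119.83], [-79.2, 71.16], [3.27, 140.29], [-89.18, 269.18], [5.43, 117.66], [-154.24, 154.24]. Speed limits (degrees/s): [147.25, 147.25, 180, 180, 180, 180, 180].

INTERFACE

Orientations are given as [roll, pitch, yaw] about the fixed x, y, z axes, in that order (R = Rz(yaw) Ry(pitch) Rx(roll)).
In Python, from cell import env gives the robot as it stands.
- The arm moves only by the shell command python3 -m creep 'ROWS' [FORCE]. ROWS is a JSON object of lists of equal length, an entry for each row: "translation": the shift along the tool's x, y, z in units of 0.08 m (1.0 is 0.08 m), a list of three; "turn": the turn, a rotation vector about the tool's x, y, z in units of 180 degrees (1.0 is 180 degrees), a list of three; "grip": the opening, from 0 (shut) to 1 (fully open). In form: {"translation": [[x, y, z], ...], "turn": [[ax, ay, az], ...], "grip": [grip, ...]}. A call has 1 to 5 rows; each row shifts and turns the commanded pose from where the row before left it, along the tool's axes as they then stand; what a row does not reach is not made up. A row lasts 1/8 s, in which the tool goes at most 62.5 mm and 10.7 degrees, less where a joint would pass 70% of its speed; a pose out of reach is approached as far as the arm can. A call with a number of a shift or a turn outside -1 to 1 is refused whole. A call with a gripper value outside its range is refused whole. The fingers move at their own pace and stop on an object; FORCE is the grip in N (left out, the last holds). Time passes only in rows, so rows that do not move let the fingers close. It gives the time, the measured TCP pose, the force, the opening and the grip force at its end, in the units of the state.
- env.get_obs(): the state, without advancing time (a new reading comes with each control period).
- env.read_camera(name): name is "side" or "top" or "wrist"; returns a dict with "frame" (384x512x3 uint8, red, green, blue), "z_map" (384x512 float32, m along the optical axis (not along the pixel's ray), 0 where there is no reading), "K" (3x3 intrinsics, pixels), "rvec" (rotation vector, rad) and "tvec" (3), from world to camera coordinates, as OpenCV has them. Camera axes: x right, y down, z forward; pixel columns grow to the right and rows downward; lengths in m; the calibration is good to about 2 mm. A picture is of the moment at which its call begins.
- env.sign_off(): hands the job in; it is judged then, once.
The state is a dict: "time_s": time; "qpos": joint angles; "joint_velocities": joint speeds; "effort": joint torques, N m; "tool_pos": TCP position; "tool_rot": TCP orientation; "force": force on the tool from outside, world axes, zero at the start; "wrist_torque": the same for the moment, N m; "grip_width": finger opening in m; "grasp_force": force on a finger pad.
Only numpy, scipy, OpenCV 4.12 (cv2) and the standard library are available. Lean on these libraries where they do the work, as an engineer would, in place of code of your own. Each camera call takes 0.05 s, during which the arm holds its last target. There are 200 camera calls.

## Working session

There is one attempt and no reset: what is moved stays moved. The work goes in short steps, Python scripts to look and compute and a shell command to move; the robot and the scene stay as the last step left them, time stands still between calls to the robot, and variables do not carry over. Pictures are saved under pics/ and viewed, at most 10 in all, crops included, and the job is handed in when it is done.

```bash
mkdir -p pics
cat > h.py <<'E'
import numpy as np,cv2
from cell import env
def cam(n):
    c=env.read_camera(n); R=cv2.Rodrigues(np.array(c["rvec"],float))[0]; t=np.array(c["tvec"],float).ravel()
    z=c["z_map"]; v,u=np.mgrid[:z.shape[0],:z.shape[1]]; K=c["K"]
    P=np.stack([(u-K[0][2])/K[0][0]*z,(v-K[1][2])/K[1][1]*z,z],-1)
    return c["frame"],(P-t)@R,z>0   # world points
E
python3 - <<'E'
from h import *
for n in("top","side"):
    f,W,ok=cam(n); cv2.imwrite(f"pics/{n}1.png",f[:,:,::-1]); np.savez(f"{n}1.npz",f=f,W=W,ok=ok)
o=env.get_obs(); print(o["tool_pos"],o["tool_rot"],o["time_s"],env.grip_point_offset)
E
```

```text
[ 0.23047804 -0.60723136  0.22158224] [-1.79902164e+02  4.53727042e-03  2.07888284e+01] 0.1 0.0187
```

View pics/top1.png

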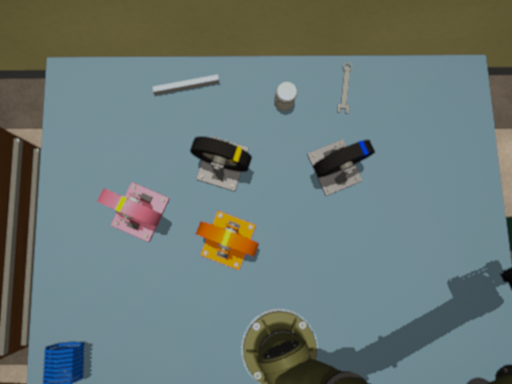

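View pics/side1.png

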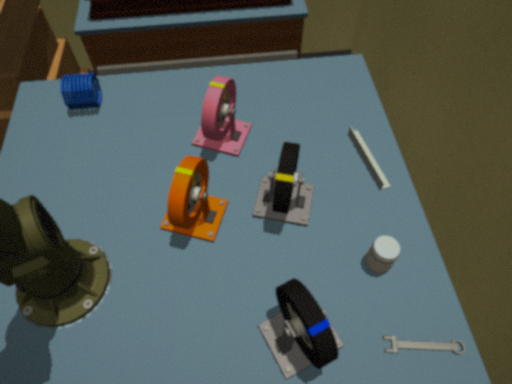

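The top view shows the yellow wheel at about (221,154) with its stripe at (238,153), blue wheel at (343,160), and the orange look-alike at (228,240). The side view shows the yellow wheel at (287,178) with its stripe at (286,178). Next I fit the wheel's axle and stripe angle.

```bash
cat > fit.py <<'E'
from h import *
from scipy.optimize import least_squares
def fit(data,c0):
    T=[];Y=[]
    for f,W,ok in data:
        hsv=cv2.cvtColor(f,cv2.COLOR_RGB2HSV); near=ok&(np.hypot(W[...,0]-c0[0],W[...,1]-c0[1])<.13)&(W[...,2]>.03)&(W[...,2]<.215)
        T.append(W[near&(hsv[...,2]<60)]); Y.append(W[near&(hsv[...,1]>150)&(hsv[...,0]>22)&(hsv[...,0]<36)&(hsv[...,2]>90)])
    T=np.vstack(T+Y);Y=np.vstack(Y)
    def res(p):
        a=np.array([np.cos(p[2]),np.sin(p[2]),0]);d=T-[p[0],p[1],.115];x=d@a
        r=np.linalg.norm(d-np.outer(x,a),axis=1)
        # distance to surface of cylinder r=.09, half width .02
        return np.where(np.abs(x)-.02>r-.09,np.abs(x)-.02,r-.09)
    best=min((least_squares(res,[c0[0],c0[1],a],loss="soft_l1",f_scale=.003) for a in np.radians(range(-90,90,20))),key=lambda s:s.cost)
    p=best.x; a=np.array([np.cos(p[2]),np.sin(p[2]),0]);t=np.array([-a[1],a[0],0])
    d=Y-[p[0],p[1],.115]; r=np.hypot(d@t,d[:,2]); k=(r>.085); 
    ang=np.degrees(np.arctan2(d@t,d[:,2]))[k]
    print("c",p[:2].round(4),"axle yaw",np.degrees(p[2]).round(2),"rms",np.median(np.abs(res(p))).round(4),len(T),"stripe ang (to t)",np.median(ang).round(1),ang.std().round(1),len(ang),"t",t.round(3),"Ymean",Y.mean(0).round(3))
E
python3 - <<'E'
from fit import *
D=[]
for n in("top","side"):
    z=np.load(n+"1.npz"); D.append((z["f"],z["W"],z["ok"]))
print(D[0][1][154,221],D[1][1][178,287],D[0][1][160,343],D[0][1][240,228])
c=D[0][1][154,221][:2]
fit(D,c);fit(D[:1],c);fit(D[1:],c)
E
```

```text
[0.55365321 0.16099719 0.20617401] [0.56405172 0.11473927 0.18714242] [ 0.53322991 -0.17127234  0.20165122] [0.32283237 0.14525675 0.20381187]
c [0.5759 0.1664] axle yaw -18.62 rms 0.0012 2415 stripe ang (to t) -35.2 3.5 217 t [0.319 0.948 0.   ] Ymean [0.557 0.118 0.188]
c [0.5765 0.1657] axle yaw -18.49 rms 0.001 1175 stripe ang (to t) -34.5 3.8 90 t [0.317 0.948 0.   ] Ymean [0.557 0.118 0.19 ]
c [0.5708 0.1683] axle yaw -17.33 rms 0.0014 1240 stripe ang (to t) -35.7 3.2 127 t [0.298 0.955 0.   ] Ymean [0.557 0.118 0.188]
```

The axle is at (0.576, 0.166) with yaw -18.6°, and the stripe is 35° off the top. I'll pinch the tyre at about -17.5° tilt and sweep to +17.5°. First I rise and yaw so that tool y lies along the axle.

```bash
python3 -m creep '{"translation":[[0,0,-0.3],[0,0,-0.3],[0,0,-0.3],[0,0,-0.3],[0,0,-0.3]],"turn":[[0,0,-0.0562],[0,0,-0.0562],[0,0,-0.0562],[0,0,-0.0562],[0,0,-0.0562]],"grip":[1,1,1,1,1]}' 40
cat > goal.py <<'E'
import sys
from h import *
from scipy.spatial.transform import Rotation as Ro
c=np.array([.576,.1662,.115]);yaw=-18.5
def goal(phi,r):
    o=env.get_obs();R=Ro.from_euler("xyz",o["tool_rot"],degrees=True);p=np.array(o["tool_pos"])
    Rg=Ro.from_euler("z",yaw+90,degrees=True)*Ro.from_euler("x",180,degrees=True)*Ro.from_euler("y",-phi,degrees=True)
    g=c-r*Rg.as_matrix()[:,2]
    print("t",o["time_s"],"goal",g.round(3),"shift units",(R.inv().apply(g-p)/.08).round(3),"turn units",((R.inv()*Rg).as_rotvec()/np.pi).round(4),"force",np.round(o["force"],1))
if __name__=="__main__": goal(float(sys.argv[1]),float(sys.argv[2]))
E
python3 goal.py -17.5 0.20
```

```text
time_s: 0.72
tool_pos: [0.2305, -0.6075, 0.3427]
tool_rot: [-180.0, -0.0, 71.7]
force: [0.2, -0.2, -0.2]
grip_width: 0.0866
grasp_force: 0.0
t 0.725 goal [0.557 0.109 0.306] shift units [9.786 1.061 0.469] turn units [-0.0004  0.097   0.0011] force [ 0.2 -0.2 -0.2]
```

```bash
python3 -m creep '{"translation":[[0.7,0.076,0],[0.7,0.076,0],[0.7,0.076,0],[0.7,0.076,0],[0.7,0.076,0]],"turn":[[0,0,0],[0,0,0],[0,0,0],[0,0,0],[0,0,0]],"grip":[1,1,1,1,1]}'
python3 -m creep '{"translation":[[0.7,0.076,0],[0.7,0.076,0],[0.7,0.076,0],[0.7,0.076,0],[0.7,0.076,0]],"turn":[[0,0,0],[0,0,0],[0,0,0],[0,0,0],[0,0,0]],"grip":[1,1,1,1,1]}'
python3 goal.py -17.5 0.20
```

```text
time_s: 1.35
tool_pos: [0.3494, -0.3501, 0.3422]
tool_rot: [-180.0, 0.0, 71.4]
force: [1.4, -0.2, 0.5]
grip_width: 0.0871
grasp_force: 0.0
time_s: 1.98
tool_pos: [0.4675, -0.0947, 0.3423]
tool_rot: [180.0, 0.0, 71.4]
force: [0.8, 0.4, -0.1]
grip_width: 0.087
grasp_force: 0.0
t 1.975 goal [0.557 0.109 0.306] shift units [2.773 0.244 0.456] turn units [ 0.0002  0.0974 -0.0008] force [ 0.8  0.4 -0.1]
```

```bash
python3 -m creep '{"translation":[[0.7,0.06,0.1],[0.7,0.06,0.1],[0.7,0.06,0.1],[0.67,0.06,0.15],[0,0,0]],"turn":[[0,0,0],[0,0,0],[0,0,0],[0,0.0487,0],[0,0.0487,0]],"grip":[1,1,1,1,1]}'
python3 goal.py -17.5 0.063
python3 - <<'E'
from h import *
f,W,ok=cam("wrist"); cv2.imwrite("pics/w1.png",f[:,:,::-1])
E
```

```text
time_s: 2.6
tool_pos: [0.5557, 0.1143, 0.306]
tool_rot: [-179.9, -18.0, 72.0]
force: [-0.4, -1.5, -0.9]
grip_width: 0.0869
grasp_force: 0.0
t 2.6 goal [0.57  0.148 0.175] shift units [-0.068  0.042  1.698] turn units [-0.0014 -0.0027  0.0024] force [-0.4 -1.5 -0.9]
```

View pics/w1.png

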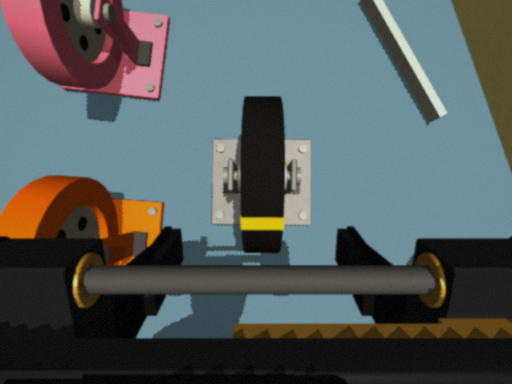

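The wrist view shows the tyre (cols 240-285, stripe at row 224) centred between the fingers (cols 180 and 340). I descend along the tool and pinch.

```bash
python3 -m creep '{"translation":[[-0.023,0.014,0.566],[-0.023,0.014,0.566],[-0.022,0.014,0.566],[0,0,0],[0,0,0]],"turn":[[0,0,0],[0,0,0],[0,0,0],[0,0,0],[0,0,0]],"grip":[1,1,1,1,0.3]}' 20
python3 -m creep '{"translation":[[0,0,0],[0,0,0],[0,0,0],[0,0,0],[0,0,0]],"turn":[[0,0,0],[0,0,0],[0,0,0],[0,0,0],[0,0,0]],"grip":[0.3,0.3,0.3,0.3,0.3]}' 20
python3 goal.py -17.5 0.063
python3 goal.py 17.7 0.063
```

```text
time_s: 3.28
tool_pos: [0.5716, 0.1399, 0.1768]
tool_rot: [179.9, -17.5, 71.4]
force: [0.7, 0.9, 0.7]
grip_width: 0.0824
grasp_force: 0.0
time_s: 3.9
tool_pos: [0.5675, 0.1415, 0.175]
tool_rot: [-179.6, -17.4, 71.4]
force: [-8.6, -0.8, 7.0]
grip_width: 0.0399
grasp_force: 20.0
t 3.9 goal [0.57  0.148 0.175] shift units [0.086 0.003 0.026] turn units [-0.0021  0.0004 -0.0004] force [-8.6 -0.8  7. ]
t 3.9 goal [0.582 0.184 0.175] shift units [0.54  0.003 0.169] turn units [-0.0021 -0.1951  0.0003] force [-8.6 -0.8  7. ]
```

```bash
python3 -m creep '{"translation":[[0.071,0,-0.004],[0.071,0,-0.004],[0.071,0,-0.004],[0.071,0,-0.004],[0.071,0,-0.004]],"turn":[[0,-0.0278,0],[0,-0.0278,0],[0,-0.0278,0],[0,-0.0278,0],[0,-0.0278,0]],"grip":[0.3,0.3,0.3,0.3,0.3]}'
python3 -m creep '{"translation":[[0.071,0,-0.004],[0.071,0,-0.004],[0,0,0],[0,0,0]],"turn":[[0,-0.0278,0],[0,-0.0278,0],[0,0,0],[0,0,0]],"grip":[0.3,0.3,0.3,0.3]}'
python3 - <<'E'
from fit import *
D=[cam("top"),cam("side")]
cv2.imwrite("pics/s2.png",D[1][0][:,:,::-1])
fit(D,(.576,.166))
E
```

```text
time_s: 4.53
tool_pos: [0.5759, 0.1666, 0.1802]
tool_rot: [-179.6, 7.9, 71.4]
force: [-10.7, 1.4, 0.8]
grip_width: 0.0399
grasp_force: 20.0
time_s: 5.03
tool_pos: [0.5804, 0.1801, 0.1781]
tool_rot: [-179.6, 17.4, 71.7]
force: [-7.8, 4.0, -2.6]
grip_width: 0.0398
grasp_force: 20.1
c [0.5718 0.168 ] axle yaw -18.12 rms 0.0013 1316 stripe ang (to t) 0.8 3.6 106 t [0.311 0.95  0.   ] Ymean [0.574 0.169 0.203]
```

View pics/s2.png

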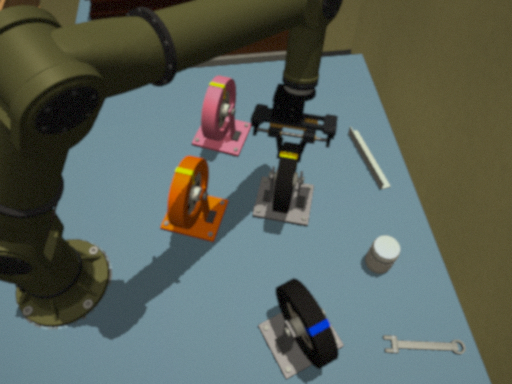

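The side view shows the stripe at (289,155), at the top of the wheel, and the fit gives 0.8° off. I release and retreat along the tool axis.

```bash
python3 -m creep '{"translation":[[0,0,0],[0,0,0],[0,0,0],[0,0,0],[0,0,0]],"turn":[[0,0,0],[0,0,0],[0,0,0],[0,0,0],[0,0,0]],"grip":[1,1,1,1,1]}'
python3 -m creep '{"translation":[[0,0,-0.3],[0,0,-0.5],[0,0,-0.6],[0,0,-0.4],[0,0,0]],"turn":[[0,0,0],[0,0,0],[0,0,0],[0,0,0],[0,0,0]],"grip":[1,1,1,1,1]}'
python3 - <<'E'
from fit import *
D=[cam("top"),cam("side")]
cv2.imwrite("pics/s3.png",D[1][0][:,:,::-1])
fit(D,(.576,.166)); fit(D[1:],(.576,.166))
E
```

```text
time_s: 5.75
tool_pos: [0.5835, 0.1769, 0.1794]
tool_rot: [180.0, 17.5, 71.3]
force: [-0.5, -0.0, -0.9]
grip_width: 0.0813
grasp_force: 0.0
time_s: 6.38
tool_pos: [0.5976, 0.22, 0.3192]
tool_rot: [179.8, 17.3, 71.4]
force: [-0.8, -1.0, -0.4]
grip_width: 0.0872
grasp_force: 0.0
c [0.5713 0.1681] axle yaw -17.24 rms 0.0013 1276 stripe ang (to t) 0.1 3.7 103 t [0.296 0.955 0.   ] Ymean [0.576 0.168 0.203]
c [0.5713 0.1681] axle yaw -17.24 rms 0.0013 1276 stripe ang (to t) 0.1 3.7 103 t [0.296 0.955 0.   ] Ymean [0.576 0.168 0.203]
```

View pics/s3.png

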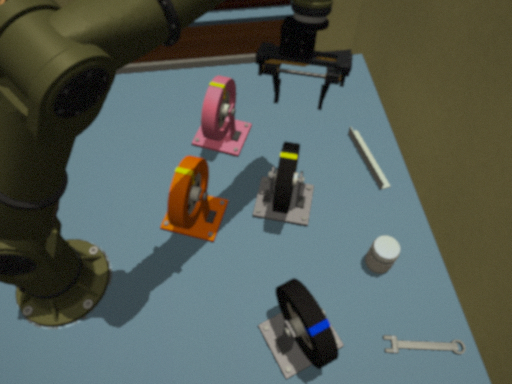

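The gripper is clear of the wheel. The yellow stripe is at the top, at (289,153), and the blue stripe is unchanged at (318,327).

```bash
python3 -c "from cell import env; print(env.sign_off())"
```

```text
the job is handed in; nothing more can be done
None
```

The yellow mark is at the top of its wheel (measured within about 1°), the wheel is free of the gripper, the blue wheel was not turned, and the job is handed in at about 6.5 s; the hand-in gave no verdict.

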